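Push a cake slice through the sprung gate of the keeper lane

ROBOT

A 6-joint arm with a two-finger parallel gripper is mounted at the origin on a cart in front of the work surface, level with it; the furniture and walls round the work are solid. World frame = base frame: x ahead of the robot, y to its left, z up, the work surface at z = 0. Lengths are in mm, angles in rad, forces in N, time in s.
With the tool pointing down it reaches from about 300 to 775 mm from the base axis. Payload 14.6 kg.
Tool frame: the origin (TCP) lies at the very end of the fingers, on their centre line; the grasp point (between the pads) lies 19 mm behind it (manip.grip_point_offset is the distance from the TCP to the grasp point, in mm); z points along the fingers, y is the line along which they close (so a half turn about z gives the same grasp; the last joint's range is limited). The gripper opens to 94 mm and grips with 3 to 60 N. Pads are 16 mm wide; open, the fingers measure 119 mm over their backs; the gripper's body (75 mm by 177 mm) begins 78 mm behind the grasp point.
Start: joints at [1.061, 0.3, 1.521, -0, 1.321, -0.067], TCP at [235.655, 496.947, 205.446] pointing down, gripper open.
Joint ranges: [-3.03, 3.03], [-0.79, 2.21], [0.23, 2.52], [-1.04, 4.18], [0, 3.07], [-2.55, 2.55]. Speed limits (rad/s): [2.22, 2.22, 2.57, 3.14, 3.14, 3.14].

INTERFACE

Orientations are given as [roll, pitch, yaw] about the fixed x, y, z axes, in that order (R = Rz(yaw) Ry(pitch) Rx(roll)).
In Python, from cell import telemetry, eyes, manip gives the robot as it stands.
- The arm moves only by the tool play_rows, never from a script. Its arguments are lists of equal length, an entry for each row: "translation": the shift along the world's x, y, z in m, a list of three; "yaw": the turn about the world's z in rad. A call has 1 to 12 rows; each row is the pose to reach, as a shift and turn from the pose commanded when the call began; what a row does not reach only later rows make up. A row lasts 1/8 s, in which the tool goes at most 62.5 mm and 10.7 degrees, less where a joint would pass 70% of its speed; a pose out of reach is approached as far as the arm can. A call with a gripper value outside its range is refused whole. "hand" is the opening, from 0 (shut) to 1 (fully open), set as the call begins (left out, the last holds). The fingers move at their own pace and stop on an object; "force" is the grip in N (left out, the last holds). Time passes only in rows, so rows that repeat a pose let the fingers close. It gives the time, the measured TCP pose, the force, the opening and the grip force at its end, in the units of the state.
- telemetry.read_state(): the state, without advancing time (a new reading comes with each control period).
- eyes.camera(name): name is "scene" or "top" or "wrist"; returns a dict with "pixels" (400x640x3 uint8, red, green, blue), "fx", "fy", "cx", "cy" (pixels), "dist_coeffs" ([k1, k2, p1, p2, k3] as OpenCV has them; the pictures are not rectified), "cam_to_world" (4x4, takes a point from camera to world coordinates); the wrist camera has in their place "T_tool_cam" (4x4, takes a point from camera to tool coordinates, whose origin is the TCP and whose axes are the flange's). Camera axes: x right, y up, looking along -z (the intrinsics and any distortion apply to the point x, -y, -z); pixel columns grow to the right and rows downward; lengths in mm; the calibration is good to about 2 mm. A picture is of the moment at which its call begins: read the wrist's pose just before it. There is no depth.
- manip.sign_off(): hands the job in; it is judged then, once.
The state is a dict: "clock": time; "joints": joint angles; "qd": joint speeds; "effort": joint torques, N m; "eef_pos": TCP position; "eef_rot": TCP orientation; "wrist_force": force on the tool from outside, world axes, zero at the start; "moment": the same for the moment, N m; "finger_gap": finger opening in mm; "finger_force": force on a finger pad.
Only numpy, scipy, OpenCV 4.12 (cv2) and the standard library are available. Lean on these libraries where they do the work, as an engineer would, in place of code of your own. Each camera call takes 0.05 s, during which the arm holds its last target. There are 200 camera calls.

TASK

Take the single strawberry slice that lies by itself on the counter at the right, set it down lengthwise on the open apron of the metal keeper lane in front of the black sprung double gate, and let go of it. Then push it through the gate, without forcing the leaves, and on along the lane until you feel it press lightly on the sprung pad hidden under the hood, but do not squash it against the pad. Leave it upright against the pad with both gate leaves swung fully shut behind it, and do not disturb the other pastries.

Things in the scene. Friction and masses are not known exactly. Their poses are not given: they have to be found in the camera images.
- slice: Loose strawberry cake slice, red top, in a stiff clear band, about 95 g (75 to 135 g). Solid part 68 mm (its x) by 104 mm (its y, lengthwise), 34 mm high; soft-looking cream above, to 49 mm, is not solid. Origin: centre of the underside. Grasp across the 68 mm. It starts flat on the counter to the right of the lane's apron, lengthwise within 0.5 rad of world y.
- lane: Fixed metal keeper lane, 382 mm long, 116 wide, on a plinth: floor 18 mm above the counter. Origin: centre line at the gate, counter level; +x = push direction (about world +y), z up. Behind the gate: side walls 105 mm apart, tops at z=73 mm; open above from x=0 to 130 mm, then a hood to x=240, top at z=76 (its screw 84). Low rails 75 mm apart, tops z=26 mm, guide the slice.
- apron (a point): Point on top of the lane's apron plate (18 mm above the counter), on the centre line 80 mm before the gate: the slice's centre goes here. Axes as the lane. The apron is flat and open, lane x=-140 to -40 mm, 112 mm wide; from x=-40 to -8 flared rails, 8 mm high, narrow to 75 mm between.
- gate (a point): Point on the lane floor (18 mm above the counter), on the centre line, under the shut gate leaves, 6 mm past the lane's origin. Axes as the lane. Gate posts at lane x=-10 to 4 mm, 79 mm between them, tops 71 mm above the counter.
- hood_edge (a point): Middle of the hood's front edge, lane x=130 mm, 76 mm above the counter. Under the hood is a stop with a sprung rubber pad 62 mm wide. Its setting is not measured: the pad's face is somewhere from lane x=158 to 203 mm, so the seated slice's centre is at 106 to 151. The pad yields 2 N/mm (damped) for 8 mm, then is hard; over 12 N on it squashes the slice.
- leaf_left (a joint): Left (lane +y) gate leaf, black, 42 mm long, 4 thick, 29 to 64 mm above the counter, on a vertical hinge at lane x=6, y=+46 mm. 0 = shut, up to 1.5 rad swung inward (lane +x). Sprung shut (0.025 N m at 0, 0.13 at 1.5); both leaves together resist the slice with up to about 4 N. They can shut once the slice's rear is past lane x=50 mm and the fingers are out.
- leaf_right (a joint): Right (lane -y) gate leaf, mirror image, hinge at lane y=-46 mm; 0 = shut, up to 1.5 rad swung inward.
- bystander_tart: Round tart with cream petals, 107 mm, 44 high, on the tray beyond the lane; leave alone. Origin: underside.
- bystander_croissant: Croissant, 133 mm long, 49 high, beyond the slice; leave alone. Origin: underside.
- bystander_cookie: Cookie, 68 mm, 15 high, near the counter's front edge at right; leave alone. Origin: underside.
Things that resemble listed ones, but are neither listed nor needed, are in the scene too. Several things have the shape of the slice; the one meant has the colours described above.

How it is judged (in metres and radians):
On the way, in this order (a step that is already met when the one before it is completed fails the run):
1. the slice lies at rest on the apron, lengthwise along the lane, before the gate (x of slice in the frame of lane between -0.105 and -0.045 m and y of slice in the frame of lane between -0.02 and 0.02 m and z of slice in the frame of lane below 0.022 m and angle between the y axis of slice and the x axis of lane, either way round below 0.2 rad and linear speed of slice below 0.01 m/s and contact force between the fingers and slice below 1 N), for 0.2 s.
2. the slice is between the two gate leaves and holds both open (x of slice in the frame of lane between 0 and 0.05 m and z of slice in the frame of lane below 0.026 m and value of joint each of leaf_left, leaf_right above 0.8 rad), for 0.05 s.
3. the slice is pressed on the sprung pad of the stop with more than 2 N (x of slice in the frame of lane above 0.1 m and contact force between slice and pad_c0 above 2 N), for 0.1 s.
At the end, for the whole second after the job is handed in: The slice lies at rest, upright (within 0.2 rad) and released in the lane behind the gate, its leading end within 12 mm of the stop's pad, and both gate leaves are shut (below 0.08 rad) (x of slice in the frame of lane between 0.1 and 0.163 m and z of slice in the frame of lane below 0.026 m and horizontal distance between slice and pad_c0 below 0.068 m and angle between slice's own z axis and vertical below 0.2 rad and value of joint each of leaf_left, leaf_right below 0.08 rad and linear speed of slice below 0.01 m/s); the robot touches nothing.
It fails at once if the slice is pressed on the pad with more than 12 N (contact force between slice and pad_c0 above 12 N).
It fails at once if the slice is tipped by more than 0.5 rad (angle between slice's own z axis and vertical above 0.5 rad).
It fails at once if a gate leaf is loaded with more than 20 N (contact force between anything else and leaf_left_c0 above 20 N or contact force between anything else and leaf_right_c0 above 20 N).
It fails at once if another pastry is moved by more than 15 mm (distance of any of bystander_tart, bystander_croissant, bystander_cookie from where it was at the start of the episode above 0.015 m).
It also fails if it takes over 58 s, if anything falls off the work surface, if the arm or the gripper's body presses on something with over 40 N, if the wrist force passes 120 N, or if a joint passes its speed limit or range.

## Working session

There is one attempt and no reset: what is moved stays moved. The work goes in short steps, Python scripts to look and compute and a tool call to move; the robot and the scene stay as the last step left them, time stands still between calls to the robot, and variables do not carry over. Pictures are saved under pics/ and viewed, at most 10 in all, crops included, and the job is handed in when it is done.

Besides the shell and the picture viewer there is one more tool, called after "Request:" as name(argument=value, ...) on one line, values as JSON. play_rows: Moves the arm, as the interface text tells. Its arguments: {"type":"object","properties":{"translation":{"type":"array","items":{"type":"array","items":{"type":"number"}}},"yaw":{"type":"array","items":{"type":"number"}},"hand":{"type":"number"},"force":{"type":"number"}},"required":["translation","yaw"]}

```bash
mkdir -p pics
cat > h.py <<'E'
import numpy as np, cv2
from cell import telemetry, eyes, manip
from scipy.spatial.transform import Rotation as R
def shot(name,fn):
    s=telemetry.read_state(); c=eyes.camera(name)
    if 'cam_to_world' in c: T=np.array(c['cam_to_world'])
    else:
        W=np.eye(4); W[:3,:3]=R.from_euler('xyz',s['eef_rot']).as_matrix(); W[:3,3]=s['eef_pos']; T=W@np.array(c['T_tool_cam'])
    cv2.imwrite('pics/'+fn+'.png',np.array(c['pixels'])[:,:,::-1])
    K=np.array([[c['fx'],0,c['cx']],[0,c['fy'],c['cy']],[0,0,1]])
    np.savez('pics/'+fn+'.npz',K=K,d=np.array(c['dist_coeffs']),T=T)
def world(fn,uv,z):
    f=np.load('pics/'+fn+'.npz'); p=cv2.undistortPoints(np.array(uv,float).reshape(-1,1,2),f['K'],f['d']).reshape(-1,2)
    d=np.c_[p[:,0],-p[:,1],-np.ones(len(p))]@f['T'][:3,:3].T; o=f['T'][:3,3]
    return o+d*((np.broadcast_to(z,len(p))-o[2])/d[:,2])[:,None]
def pix(fn,P):
    f=np.load('pics/'+fn+'.npz'); q=(np.array(P,float)-f['T'][:3,3])@f['T'][:3,:3]; q=q*[1,-1,-1]
    return cv2.projectPoints(q,np.zeros(3),np.zeros(3),f['K'],f['d'])[0].reshape(-1,2)
E
python3 - <<'E'
from h import *
print(telemetry.read_state())
for n in('top','scene'):
    shot(n,n+'0'); print(np.load(f'pics/{n}0.npz')['T'].round(2))
E
```

```text
{'clock': 0.0, 'joints': array([ 1.06139626e+00,  3.00460834e-01,  1.52157311e+00,  1.45970549e-05,
        1.32067459e+00, -6.65724581e-02]), 'qd': array([ 0.00022044,  0.00052974,  0.00095595,  0.00055976,  0.00045399,
       -0.00051845]), 'effort': array([ 1.96123809e-03, -5.31824005e+01, -3.52729332e+01,  7.09006819e-02,
        2.45218672e-02, -9.87109547e-05]), 'eef_pos': array([235.53489562, 496.73492564, 204.89532565]), 'eef_rot': array([-3.14048019e+00, -8.83394229e-05,  2.69876138e+00]), 'wrist_force': array([ 0.42845019,  0.21266035, -0.23117174]), 'moment': array([-0.03920948, -0.02671955,  0.00119136]), 'finger_force': 0.0, 'finger_gap': 93.78650812885421}
[[-1.00000e-02  9.80000e-01 -2.10000e-01  2.64800e+02]
 [-1.00000e+00 -1.00000e-02  0.00000e+00 -2.29130e+02]
 [-0.00000e+00  2.10000e-01  9.80000e-01  1.48933e+03]
 [ 0.00000e+00  0.00000e+00  0.00000e+00  1.00000e+00]]
[[ 6.6000e-01  5.2000e-01 -5.5000e-01 -1.2197e+02]
 [-7.6000e-01  4.6000e-01 -4.7000e-01 -8.3366e+02]
 [ 1.0000e-02  7.2000e-01  7.0000e-01  9.5899e+02]
 [ 0.0000e+00  0.0000e+00  0.0000e+00  1.0000e+00]]
```

View pics/top0.png

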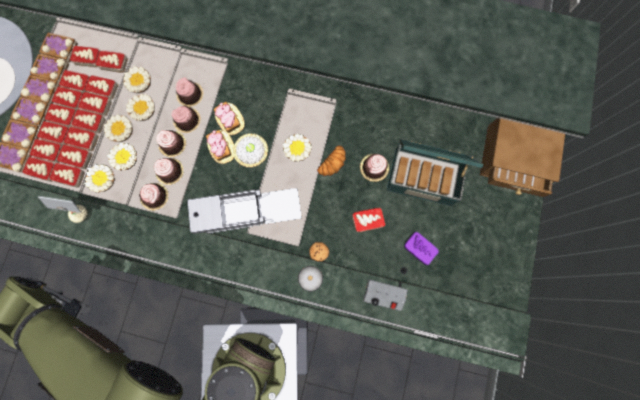

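View pics/scene0.png

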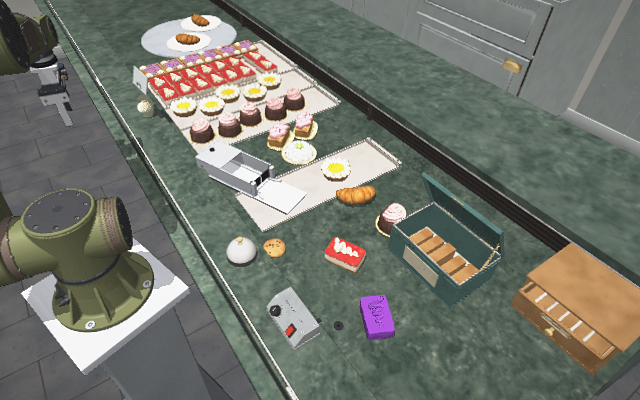

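The top view shows the slice at about (369,219). The lane runs from (190,215) at its far end to (300,205) at the apron, with the gate at about (258,207). I'll enlarge this area to pick corners.

Run:
```python
from h import *
a=cv2.imread('pics/top0.png')[180:250,180:390]; b=cv2.imread('pics/scene0.png')[130:280,185:375]
a=cv2.resize(a,(798,266),interpolation=3)
cv2.imwrite('pics/crop.png',a)
im=cv2.cvtColor(cv2.imread('pics/top0.png'),cv2.COLOR_BGR2HSV)
m=((im[...,0]<8)|(im[...,0]>172))&(im[...,1]>150)&(im[...,2]>100)
m=m.astype(np.uint8); m[:200]=0; m[240:]=0; m[:,:345]=0; m[:,390:]=0
m=cv2.morphologyEx(m,cv2.MORPH_CLOSE,np.ones((9,9)))
c=max(cv2.findContours(m,0,2)[0],key=cv2.contourArea); r=cv2.minAreaRect(c); bp=cv2.boxPoints(r)
for z in(20,34):
    w=world('top0',bp,z); print(r,w.round(1)[:,:2],w.mean(0).round(1))
    print([np.linalg.norm(w[i]-w[i-1]).round(1) for i in range(4)])
```

```text
((368.55767822265625, 218.78848266601562), (19.415494918823242, 29.02518653869629), 78.69007110595703) [[ 530.7 -363.9]
 [ 549.8 -466.3]
 [ 481.  -476.5]
 [ 462.3 -375.1]] [ 506.  -420.5   20. ]
[np.float64(69.3), np.float64(104.2), np.float64(69.6), np.float64(103.2)]
((368.55767822265625, 218.78848266601562), (19.415494918823242, 29.02518653869629), 78.69007110595703) [[ 528.2 -362.6]
 [ 547.1 -464. ]
 [ 479.  -474.2]
 [ 460.4 -373.7]] [ 503.7 -418.6   34. ]
[np.float64(68.6), np.float64(103.2), np.float64(68.9), np.float64(102.2)]
```

View pics/crop.png

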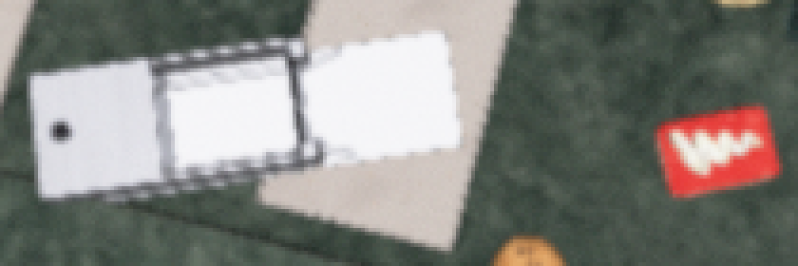

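The crop shows the apron end corners at (445,33) and (461,150). The hood corners are at (30,73), (42,199), (152,60) and (167,182), with the screw at (60,131) and the gate at x≈300.

Run:
```python
from h import *
P=np.array([[445,33],[461,150],[30,73],[42,199],[152,60],[168,182],[60,131],[296,42],[312,160]])/3.8+180
w=world('top0',P,[18,18,76,76,76,76,84,71,71]);print(w.round(1))
a=(w[0]+w[1])/2;b=(w[2]+w[3])/2;h=(w[4]+w[5])/2
d=(b-a)[:2];print(a,h,b,np.hypot(*d),np.arctan2(d[1],d[0]), np.arctan2(*(h-b)[[1,0]])+np.pi)
u=d/np.hypot(*d); print('gate origin from apron',a[:2]+140*u,'from hood',h[:2]-130*u,'from end',b[:2]-240*u)
```

```text
[[ 620.  -167.4   18. ]
 [ 507.3 -181.7   18. ]
 [ 574.3  208.6   76. ]
 [ 458.7  192.1   76. ]
 [ 584.8   97.4   76. ]
 [ 472.5   79.3   76. ]
 [ 518.9  176.3   84. ]
 [ 600.8  -33.1   71. ]
 [ 491.4  -49.1   71. ]]
[ 563.62702504 -174.5121592    18.        ] [528.6393902   88.33401047  76.        ] [516.51787588 200.32551657  76.        ] 377.786388201856 1.6958196220136288 1.6786126250654836
gate origin from apron [546.16932649 -35.60489243] from hood [544.85011029 -40.65130868] from end [546.44535912 -37.80122646]
```

Request:
play_rows(translation=[[0.03,-0.055,0.02],[0.06,-0.11,0.04],[0.09,-0.165,0.05],[0.12,-0.22,0.05],[0.15,-0.275,0.05],[0.18,-0.33,0.05],[0.21,-0.385,0.05],[0.24,-0.44,0.05],[0.27,-0.495,0.05],[0.3,-0.55,0.05],[0.314,-0.577,0.05],[0.314,-0.577,0.05]], yaw=[-0.1,-0.2,-0.3,-0.4,-0.5,-0.6,-0.7,-0.8,-0.9,-1.0,-1.006,-1.006], hand=1)

```text
clock: 1.6
eef_pos: [549.9, -82.1, 254.4]
eef_rot: [-3.14, -0.0, 1.69]
wrist_force: [-0.8, 0.4, -0.6]
finger_gap: 94.0
finger_force: 0.0
```

Run:
```python
from h import *
shot('wrist','w1'); s=telemetry.read_state(); print(s['eef_pos'],s['eef_rot'],s['wrist_force'],s['clock'])
O=np.array([545.8,-38,0]);u=np.array([np.cos(1.693),np.sin(1.693),0]);v=np.array([-u[1],u[0],0])
for x,y,z in[(-140,56,18),(-140,-56,18),(4,46,71),(4,-46,71),(130,58,76),(130,-58,76)]: print((x,y,z),pix('w1',[O+x*u+y*v+[0,0,z]]).round(1))
```

```text
[549.55052788 -80.70234698 254.66880703] [-3.14025640e+00 -5.49424019e-04  1.69125855e+00] [ 0.26215494  0.31334125 -0.00370722] 1.65
(-140, 56, 18) [[282.3 243.8]]
(-140, -56, 18) [[359.3 243.6]]
(4, 46, 71) [[281.2 146. ]]
(4, -46, 71) [[360.  145.8]]
(130, 58, 76) [[266.   27.5]]
(130, -58, 76) [[374.8  27.1]]
```

View pics/w1.png

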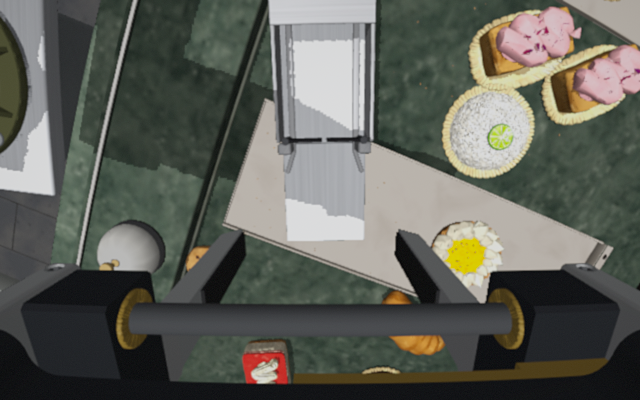

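The wrist view shows the lane: apron corners at about (287,241) and (365,240), gate centre at about (324,140), and hood front edge at about row 23. I'll zoom once to refine these.

Run:
```python
import cv2,numpy as np
a=cv2.imread('pics/w1.png')
b=np.hstack([cv2.resize(a[0:60,255:390],None,fx=5.8,fy=5,interpolation=3)])
c=cv2.resize(a[125:250,255:390],None,fx=5.8,fy=2.4,interpolation=3)
cv2.imwrite('pics/crop2.png',np.vstack([b,c]));print(np.vstack([b,c]).shape)
```

```text
(600, 783, 3)
```

View pics/crop2.png

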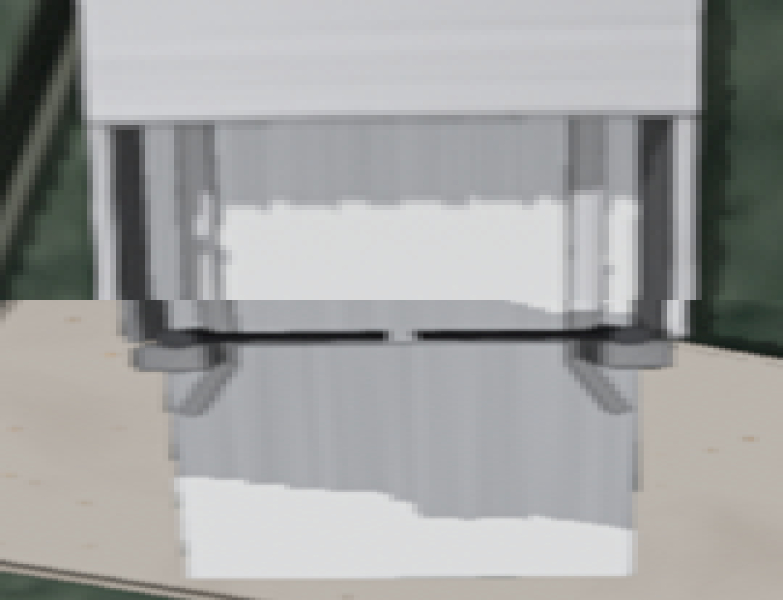

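The zoom gives hood corners (269.7,24.2) and (376,22.8), apron corners (287.2,240.4) and (364,239.6), and gate gap (324,139.2).

Run:
```python
from h import *
from scipy.optimize import least_squares
uv=[[287.2,240.4],[364,239.6],[269.7,24.2],[376,22.8],[324,139.2]]
L=np.array([[-140,56,18],[-140,-56,18],[130,57,76],[130,-57,76],[5,0,64]],float)
T=np.array([[445,33],[461,150],[30,73],[42,199],[152,60],[168,182]])/3.8+180
LT=np.array([[-140,56,18],[-140,-56,18],[240,58,76],[240,-58,76],[130,58,76],[130,-58,76]],float)
def W(p,L):
    c,s=np.cos(p[2]),np.sin(p[2]);return np.c_[p[0]+c*L[:,0]-s*L[:,1],p[1]+s*L[:,0]+c*L[:,1],L[:,2]]
fw=lambda p:((pix('w1',W(p,L))-uv)*1.4).ravel()
ft=lambda p:((pix('top0',W(p,LT))-T)*3.6).ravel()
for n,f in(('w',fw),('t',ft)):
    r=least_squares(f,[545.8,-38,1.693],x_scale=[1,1,.01]); print(n,r.x,r.fun.round(1))
```

```text
w [549.75311356 -32.77474112   1.70773294] [-0.6  1.2  0.   0.5 -0.6 -0.9  0.6 -1.7  0.5  1.9]
t [548.4681296  -37.80049641   1.70489663] [  17.5  106.4  -13.5 -113.5   11.2  119.2  -10.6 -118.9   11.   114.5
  -16.5 -119.4]
```

Request:
play_rows(translation=[[-0.006,-0.045,0.0],[-0.012,-0.095,0.0],[-0.019,-0.145,-0.01],[-0.026,-0.195,-0.03],[-0.033,-0.245,-0.06],[-0.039,-0.295,-0.09],[-0.043,-0.33,-0.13],[-0.045,-0.339,-0.165],[-0.045,-0.339,-0.19],[-0.045,-0.339,-0.215],[-0.045,-0.339,-0.235],[-0.045,-0.339,-0.247]], yaw=[0.01,0.02,0.03,0.04,0.05,0.061,0.061,0.061,0.061,0.061,0.061,0.061])

```text
clock: 3.15
eef_pos: [504.8, -418.2, 7.6]
eef_rot: [-3.141, -0.001, 1.755]
wrist_force: [-0.7, -0.6, 0.7]
finger_gap: 94.2
finger_force: 0.0
```

Request:
play_rows(translation=[[0,0,0],[0,0,0],[0,0,0],[0,0,0],[0,0,0],[0,0,0]], yaw=[0,0,0,0,0,0], hand=0.6, force=10)

```text
clock: 3.9
eef_pos: [504.9, -419.4, 9.3]
eef_rot: [3.141, 0.001, 1.754]
wrist_force: [-1.8, 0.5, 5.8]
finger_gap: 68.1
finger_force: 10.0
```

Request:
play_rows(translation=[[0,0,0.015],[0,0,0.04],[0.003,0.02,0.065],[0.01,0.055,0.08],[0.018,0.1,0.08],[0.027,0.145,0.08],[0.036,0.195,0.08],[0.045,0.245,0.08],[0.052,0.28,0.08],[0.055,0.298,0.075],[0.056,0.301,0.065],[0.056,0.301,0.055]], yaw=[0,0,0,-0.01,-0.02,-0.03,-0.04,-0.048,-0.048,-0.048,-0.048,-0.048])

```text
clock: 5.4
eef_pos: [560.4, -118.9, 62.5]
eef_rot: [-3.141, -0.0, 1.705]
wrist_force: [-0.4, -0.5, -1.3]
finger_gap: 68.1
finger_force: 10.0
```

Run:
```python
from h import *
shot('wrist','w2'); s=telemetry.read_state(); print(s['eef_pos'],s['eef_rot'],s['wrist_force'],s['clock'],s['finger_gap'])
O=np.array([549,-34,0]);u=np.array([np.cos(1.706),np.sin(1.706),0]);v=np.array([-u[1],u[0],0])
for x,y,z in[(5,0,64),(4,46,71),(4,-46,71),(130,58,76),(130,-58,76)]: print((x,y,z),pix('w2',[O+x*u+y*v+[0,0,z]]).round(1))
```

```text
[ 559.7108939  -118.93615798   61.14043282] [-3.13930591e+00 -8.22106084e-04  1.70470194e+00] [-0.88009141 -0.55019042 -2.43049902] 5.45 67.77558240359609
(5, 0, 64) [[319.2  92.5]]
(4, 46, 71) [[232.4  93.8]]
(4, -46, 71) [[405.9  93.6]]
(130, 58, 76) [[ 193.  -184.6]]
(130, -58, 76) [[ 444.9 -184.9]]
```

View pics/w2.png

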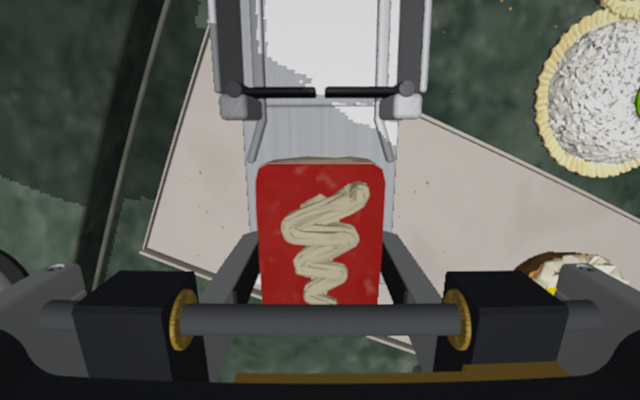

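The wrist view shows the gate gap at (320.5,92) and the slice centred at column 320.5, so the slice is aligned with the lane. Lowering and releasing.

Request:
play_rows(translation=[[0,0,-0.012],[0,0,-0.022],[0,0,-0.03],[0,0,-0.034],[0,0,-0.036],[0,0,-0.036]], yaw=[0,0,0,0,0,0])

```text
clock: 6.2
eef_pos: [560.8, -118.0, 27.6]
eef_rot: [3.141, 0.0, 1.706]
wrist_force: [0.3, -0.1, -0.5]
finger_gap: 68.2
finger_force: 10.0
```

Request:
play_rows(translation=[[0,0,0],[0,0,0],[0,0,0],[0,0,0],[0,0,0]], yaw=[0,0,0,0,0], hand=1)

```text
clock: 6.82
eef_pos: [560.7, -118.1, 27.5]
eef_rot: [3.142, 0.0, 1.706]
wrist_force: [1.3, 0.2, -0.1]
finger_gap: 94.2
finger_force: 0.0
```

Request:
play_rows(translation=[[0,0,0.02],[0,0,0.045],[0,0,0.07],[0.003,-0.02,0.08],[0.007,-0.055,0.08],[0.0115,-0.084,0.08],[0.0115,-0.084,0.05],[0.0115,-0.084,0.02],[0.0115,-0.084,0.0],[0.0115,-0.084,-0.003],[0.0115,-0.084,-0.003]], yaw=[0,0,0,0,0,0,0,0,0,0,0], hand=1)

```text
clock: 8.2
eef_pos: [572.5, -202.4, 25.0]
eef_rot: [3.141, 0.0, 1.706]
wrist_force: [0.2, 0.5, 0.3]
finger_gap: 94.2
finger_force: 0.0
```

Request:
play_rows(translation=[[0,0,0],[0,0,0],[0,0,0],[0,0,0],[0,0,0],[0,0,0]], yaw=[0,0,0,0,0,0], hand=0.2)

```text
clock: 8.95
eef_pos: [572.2, -202.0, 24.5]
eef_rot: [3.142, 0.0, 1.706]
wrist_force: [-0.0, -0.3, -0.2]
finger_gap: 37.4
finger_force: 0.0
```

Run:
```python
from h import *
shot('wrist','w3'); s=telemetry.read_state(); print(s['eef_pos'],s['eef_rot'],s['wrist_force'],s['clock'],s['finger_gap'])
```

```text
[ 572.15090729 -202.03627721   24.43040334] [-3.14156449e+00 -1.59116632e-05  1.70580980e+00] [-0.70530974 -0.41275435  0.46436037] 9.0 33.37928463693517
```

View pics/w3.png

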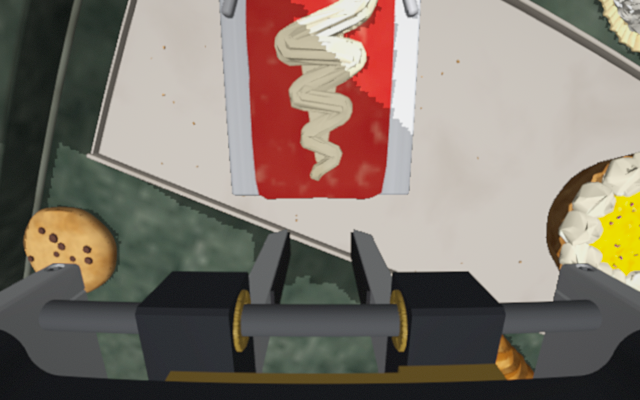

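The slice lies straight on the apron, its rear edge at row 197 and columns 257–390, with the fingers centred behind it. Starting the push.

Request:
play_rows(translation=[[-0.001,0.008,0],[-0.0022,0.016,0],[-0.003,0.022,0],[-0.0036,0.0265,0],[-0.0042,0.031,0],[-0.0048,0.0355,0],[-0.0054,0.04,0],[-0.006,0.0445,0],[-0.0066,0.049,0],[-0.0072,0.0535,0],[-0.0078,0.058,0],[-0.0084,0.0625,0]], yaw=[0,0,0,0,0,0,0,0,0,0,0,0])

```text
clock: 10.5
eef_pos: [563.9, -139.9, 24.6]
eef_rot: [3.141, 0.001, 1.706]
wrist_force: [0.7, -8.4, 0.5]
finger_gap: 19.0
finger_force: 4.2
```

Request:
play_rows(translation=[[-0.0006,0.0045,0],[-0.0012,0.009,0],[-0.0018,0.0135,0],[-0.0024,0.018,0],[-0.003,0.0225,0],[-0.0037,0.027,0],[-0.0043,0.0315,0],[-0.0049,0.036,0],[-0.0055,0.0405,0],[-0.0061,0.045,0],[-0.0067,0.0495,0],[-0.0073,0.054,0]], yaw=[0,0,0,0,0,0,0,0,0,0,0,0])

```text
clock: 12.0
eef_pos: [556.5, -85.3, 24.5]
eef_rot: [3.141, 0.0, 1.706]
wrist_force: [0.0, -4.1, -0.1]
finger_gap: 18.7
finger_force: 2.0
```

Run:
```python
from h import *
shot('wrist','w4'); shot('top','t4'); s=telemetry.read_state(); print(s['eef_pos'],s['eef_rot'],s['wrist_force'],s['clock'],s['finger_gap'])
```

```text
[556.3565466  -84.90538391  24.42975643] [-3.14143387e+00 -4.51488827e-04  1.70615490e+00] [0.17827301 0.12047881 0.25508706] 12.1 19.053336377468078
```

View pics/w4.png

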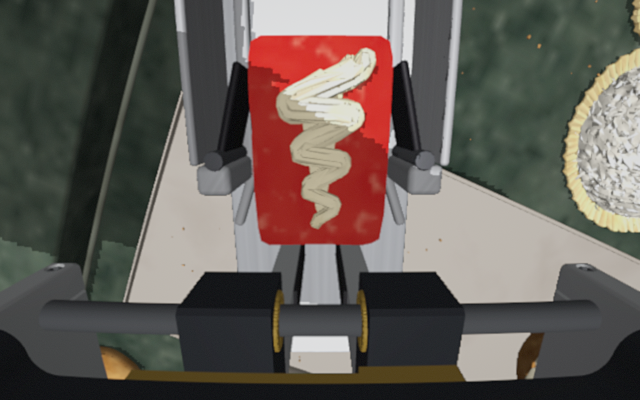

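The slice at (250–392, 37–243) is between the leaves and holds both open. Continuing along the lane.

Request:
play_rows(translation=[[-0.0006,0.0045,0],[-0.0012,0.009,0],[-0.0018,0.0135,0],[-0.0024,0.018,0],[-0.003,0.0225,0],[-0.0037,0.027,0],[-0.0043,0.0315,0],[-0.0049,0.036,0],[-0.0055,0.0405,0],[-0.0061,0.045,0],[-0.0067,0.0495,0],[-0.0073,0.054,0]], yaw=[0,0,0,0,0,0,0,0,0,0,0,0])

```text
clock: 13.6
eef_pos: [549.1, -31.3, 24.4]
eef_rot: [-3.142, -0.0, 1.706]
wrist_force: [0.2, -3.0, 0.1]
finger_gap: 18.7
finger_force: 1.7
```

Request:
play_rows(translation=[[-0.0006,0.004,0],[-0.0011,0.008,0],[-0.0016,0.012,0],[-0.0022,0.016,0],[-0.0027,0.02,0],[-0.0031,0.023,0],[-0.0034,0.025,0],[-0.0037,0.027,0],[-0.0039,0.029,0],[-0.0042,0.031,0]], yaw=[0,0,0,0,0,0,0,0,0,0])

```text
clock: 14.85
eef_pos: [545.0, -0.5, 24.4]
eef_rot: [3.142, 0.0, 1.706]
wrist_force: [0.4, -3.5, -0.4]
finger_gap: 19.2
finger_force: 1.7
```

Request:
play_rows(translation=[[-0.0002,0.0015,0],[-0.0004,0.003,0],[-0.0006,0.0045,0],[-0.0008,0.006,0],[-0.0009,0.007,0]], yaw=[0,0,0,0,0])

```text
clock: 15.48
eef_pos: [544.0, 6.6, 24.4]
eef_rot: [-3.142, -0.0, 1.706]
wrist_force: [0.7, -3.4, 0.8]
finger_gap: 19.1
finger_force: 2.0
```

Request:
play_rows(translation=[[-0.0001,0.001,0],[-0.0003,0.002,0],[-0.0004,0.003,0],[-0.0005,0.0035,0]], yaw=[0,0,0,0])

```text
clock: 15.98
eef_pos: [543.6, 10.0, 24.5]
eef_rot: [3.142, 0.0, 1.706]
wrist_force: [0.6, -3.5, -0.2]
finger_gap: 18.9
finger_force: 2.0
```

Request:
play_rows(translation=[[-0.0001,0.001,0],[-0.0003,0.002,0],[-0.0004,0.003,0],[-0.0005,0.0035,0]], yaw=[0,0,0,0])

```text
clock: 16.48
eef_pos: [543.1, 13.5, 24.5]
eef_rot: [3.142, 0.0, 1.706]
wrist_force: [0.9, -3.0, -0.6]
finger_gap: 19.1
finger_force: 2.2
```

Request:
play_rows(translation=[[-0.0001,0.001,0],[-0.0003,0.002,0],[-0.0004,0.003,0],[-0.0005,0.0035,0]], yaw=[0,0,0,0])

```text
clock: 16.98
eef_pos: [542.5, 17.2, 24.4]
eef_rot: [-3.141, -0.0, 1.706]
wrist_force: [-0.0, -0.5, -0.4]
finger_gap: 18.8
finger_force: 0.4
```

Request:
play_rows(translation=[[-0.0001,0.001,0],[-0.0003,0.002,0],[-0.0004,0.003,0],[-0.0005,0.0035,0]], yaw=[0,0,0,0])

```text
clock: 17.48
eef_pos: [542.0, 20.6, 24.4]
eef_rot: [-3.142, -0.0, 1.706]
wrist_force: [-0.0, 0.3, 0.0]
finger_gap: 19.0
finger_force: 0.2
```

Request:
play_rows(translation=[[-0.0001,0.001,0],[-0.0003,0.002,0],[-0.0004,0.003,0],[-0.0005,0.0035,0]], yaw=[0,0,0,0])

```text
clock: 17.98
eef_pos: [541.5, 24.0, 24.4]
eef_rot: [-3.142, -0.0, 1.706]
wrist_force: [0.4, -0.3, -0.6]
finger_gap: 18.8
finger_force: 0.2
```

Request:
play_rows(translation=[[-0.0001,0.001,0],[-0.0003,0.002,0],[-0.0004,0.003,0],[-0.0005,0.0035,0]], yaw=[0,0,0,0])

```text
clock: 18.48
eef_pos: [541.0, 27.5, 24.4]
eef_rot: [-3.142, 0.0, 1.706]
wrist_force: [-0.5, 0.3, -0.6]
finger_gap: 19.0
finger_force: 0.2
```

Request:
play_rows(translation=[[-0.0001,0.001,0],[-0.0003,0.002,0],[-0.0004,0.003,0],[-0.0005,0.0035,0]], yaw=[0,0,0,0])

```text
clock: 18.98
eef_pos: [540.7, 30.7, 24.5]
eef_rot: [3.141, 0.0, 1.706]
wrist_force: [1.3, -4.6, 0.1]
finger_gap: 18.7
finger_force: 2.6
```

Request:
play_rows(translation=[[-0.0001,0.0005,0],[-0.0001,0.001,0],[-0.0001,0.001,0],[-0.0001,0.001,0]], yaw=[0,0,0,0])

```text
clock: 19.48
eef_pos: [540.6, 31.6, 24.5]
eef_rot: [3.141, 0.001, 1.706]
wrist_force: [2.4, -6.0, -0.6]
finger_gap: 19.1
finger_force: 3.0
```

Force rose 2 N/mm to about 6 N, so the slice is pressed on the pad. Backing off gently and lifting straight up.

Request:
play_rows(translation=[[0.0,0.0,0],[0.0001,-0.0007,0],[0.0002,-0.0014,0],[0.0003,-0.0021,0],[0.0004,-0.0028,0],[0.0005,-0.0035,0],[0.0006,-0.0045,0],[0.0008,-0.006,0],[0.0008,-0.006,0]], yaw=[0,0,0,0,0,0,0,0,0])

```text
clock: 20.6
eef_pos: [541.2, 25.9, 24.4]
eef_rot: [-3.142, -0.0, 1.706]
wrist_force: [-0.5, 0.6, -0.1]
finger_gap: 18.4
finger_force: 0.0
```

Request:
play_rows(translation=[[0,0,0.006],[0,0,0.016],[0,0,0.03],[0,0,0.05],[0,0,0.075],[0,0,0.1],[0.003,-0.02,0.12],[0.008,-0.06,0.12],[0.012,-0.09,0.12],[0.012,-0.09,0.12],[0.012,-0.09,0.12]], yaw=[0,0,0,0,0,0,0,0,0,0,0])

```text
clock: 21.98
eef_pos: [553.2, -63.5, 145.0]
eef_rot: [3.141, -0.0, 1.706]
wrist_force: [-0.6, 0.1, -0.1]
finger_gap: 18.8
finger_force: 0.0
```

Run:
```python
from h import *
shot('wrist','w5'); s=telemetry.read_state(); print(s['eef_pos'],s['wrist_force'],s['clock'])
O=np.array([549.5,-34,0]);u=np.array([np.cos(1.706),np.sin(1.706),0]);v=np.array([-u[1],u[0],0])
for x,y,z in[(5,0,64),(70,0,52),(75,0,52),(80,0,52),(130,0,76)]: print((x,y,z),pix('w5',[O+x*u+y*v+[0,0,z]]).round(1))
```

```text
[553.19893239 -63.25535766 144.85415192] [ 0.147989   0.282485  -0.6500413] 22.025
(5, 0, 64) [[319.6 170.6]]
(70, 0, 52) [[319.6  91.9]]
(75, 0, 52) [[319.6  85.7]]
(80, 0, 52) [[319.6  79.4]]
(130, 0, 76) [[319.5   3.2]]
```

View pics/w5.png

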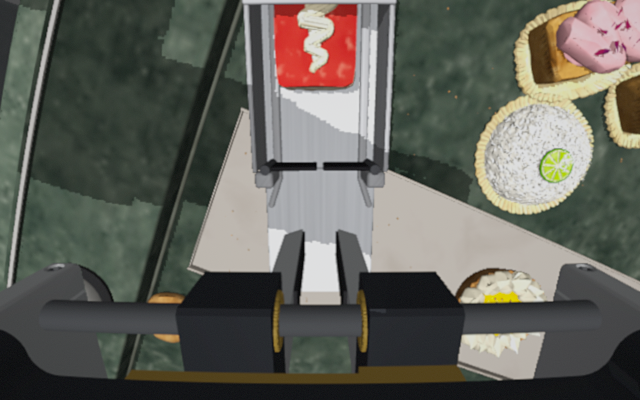

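The view shows both leaves shut at row 166. The slice is flat, with its rear edge at row 87 (lane x≈73, so its centre is at about 125 mm), which matches where it met the pad. Handing in.

```bash
python3 -c "
from cell import manip
print(manip.sign_off())"
```

```text
the job is handed in; nothing more can be done
None
```

I handed the job in at about 22 s: the slice pressed on the pad at about 6 N, then the fingers backed off and lifted clear. The last picture shows it flat in the lane near the pad with both leaves shut; no verdict came back.

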